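Fit the square-headed spindle into its two-bearing stand

TASK

Take the spindle with the square grip out of the rack and thread it straight down through both bearings of the grey stand, the upper plate and then the brass bush below it, until its collar sits fully home on the upper plate, then let go. Where the bearing bracket is clamped along its rail has to be found by feel, so slide and press gently, down to the last bit. Leave the other spindles, the jars, the beaker and the spatula where they are.

Things in the scene. Friction and masses are not known exactly. Their poses are not given: they have to be found in the camera images.
- spindle: Steel spindle to fit, the only one with a square grip; hangs upright in the rack by its collar. Origin on its axis at the collar's UNDERSIDE, z up. Collar 34 mm across, z 0 to 6 mm. Grip 20 x 20 mm, sides square to its x and y axes, z 6 to 48 mm. Below, a round rod, 12 mm across, down to z = -100 mm. 0.14 to 0.28 kg. It may press on the stand with at most 25 N.
- spindle_tip (a point): Centre of the lower end of the spindle's rod, 100 mm below the spindle's origin. The end is flat with a 1.2 mm bevel.
- stand: Grey bearing stand, fixed to the bench, its open side (-x of its own frame) away from the robot. Origin: underside of the base, below the nominal bearing axis. Base x -60 to 100, y -80 to 80, z 0 to 12 mm; upright back wall x 68 to 88, y -65 to 65 mm, up to z 105 mm. A bracket carries both bearings. Seated, the collar rests on the upper plate: spindle origin at stand z = 118 mm.
- rail_mid (a point): Middle of the stand's upper rail (stand x 64, y 0, z 90 mm); the rails run along stand y. The bracket is clamped on them so that both bearings' axis, vertical at stand x = 0, lies at a stand y ANYWHERE from -12 to 12 mm, different each time and NOT reported by any pose here. The clamp is firm: it does not give. The axes of the point are the stand's.
- plate_mid (a point): Point at stand x 0, y 0 on the top face of the upper bearing plate (z 118 mm, highest part of the stand): NOT the hole, which is up to 12 mm from here along stand y. Flat plate 14 mm thick, reaching 32 mm in front, 50 mm behind and 35 mm to each side of the hole. Hole 13.6 mm across with a 1.5 mm bevel: a rod end slid over it under light load drops in.
- bush_mid (a point): Point at stand x 0, y 0, z 61 mm, the height of the mouth of the lower bearing: a brass funnel bush, 30 mm across at the mouth, narrowing to a 14 mm bore from z 45 to 36 mm. It floats along stand y, starting up to 5 mm to either side of the upper hole's axis, and slides over under about 1 N of side force when the rod's end bears on the funnel.
- rack: White spindle rack, fixed to the bench: a plate 80 (x) x 230 (y) mm on end panels, top face 115 mm above its origin (centre of the underside). Three holes of 22 mm in a row along its y axis, at y = -80, 0 and 80 mm; the spindles hang upright in them by their collars, in any order. Spindle origins are then at rack z = 115 mm.
- round_spindle: Another spindle, to be left: round grip 26 mm in diameter, rod 18 mm; other sizes and origin as the square one.
- cone_spindle: Another spindle, to be left: tapered grip, 28 mm at the collar to 12 mm at the top, rod 16 mm; other sizes and origin as the square one.
- jar_a: White sample jar, 44 mm diameter, 60 mm high, between rack and stand; origin at the centre of its underside. Bystander.
- jar_b: White sample jar with black cap, 48 mm diameter, 62 mm high, near the robot; origin under its centre. Bystander.
- jar_c: Amber sample jar with white cap, 44 mm diameter, 60 mm high, at the far side; origin under its centre. Bystander.
- beaker: Clear beaker, 60 mm diameter, 75 mm high, near the robot; origin under its centre. Bystander.
- spatula: Steel spatula 160 mm long lying flat at the far side. Bystander.
There are look-alikes about, which are no part of the job. Leave any green or red look-alike of the spindle alone.

How it is judged:
By the outcome, as a careful person would: the job done as asked, in the order asked, and still so for the second after the job is handed in, with the robot touching nothing.
It also fails if it takes over 72 s, if anything falls off the work surface, if the arm or the gripper's body presses on something with over 40 N, if the wrist force passes 120 N, or if a joint passes its speed limit or range.

ROBOT

A 6-joint arm with a two-finger parallel gripper is mounted at the origin on the work surface. World frame = base frame: x ahead of the robot, y to its left, z up, the work surface at z = 0. Lengths are in m, angles in degrees, forces in N, time in s.
With the tool pointing down it reaches from about 0.3 to 0.85 m from the base axis. Payload 4.2 kg.
Tool frame: the origin (TCP) lies at the very end of the fingers, on their centre line; the grasp point (between the pads) lies 19 mm behind it (ctrl.grip_point_offset is the distance from the TCP to the grasp point, in m); z points along the fingers, y is the direction in which the jaws open and shut (so a half turn about z gives the same grasp; the last joint's range is limited). The gripper opens to 91 mm and grips with 3 to 60 N. Pads are 32 mm wide; open, the fingers measure 118 mm over their backs; the gripper's body (76 mm by 178 mm) begins 60 mm behind the grasp point.
Start: joints at [-71.792, 18.312, 89.639, -0, 72.044, -1.146], TCP at [0.191, -0.543, 0.214] pointing down, gripper open.
Joint ranges: [-177.97, 177.97], [-48.28, 115.42], [12.27, 149.76], [-77.06, 257.06], [2.81, 150.46], [-146.56, 146.56]. Speed limits (degrees/s): [147.25, 147.25, 180, 180, 180, 180].

INTERFACE

Orientations are given as a 3x3 rotation matrix whose columns are the frame's x, y, z axes.
In Python, from cell import ctrl gives the robot as it stands.
- The arm moves only by the shell command python3 -m jog 'ROWS' [FORCE]. ROWS is JSON, a list of rows, each a list of 3 entries, a list of its own where there are three numbers: the shift along the tool's x, y, z in cm, then the turn about the tool's z in degrees, then the opening, from 0 (shut) to 1 (fully open). In form: [[[tx, ty, tz], twist, fingers], ...]. A call has 1 to 20 rows; each row shifts and turns the pose as measured when the row begins, along the tool's axes as they then stand; what a row does not reach is not made up. A row lasts 1/10 s, in which the tool goes at most 50 mm and 8.59 degrees, less where a joint would pass 70% of its speed; a pose out of reach is approached as far as the arm can. A call with a gripper value outside its range is refused whole. The fingers move at their own pace and stop on an object; FORCE is the grip in N (left out, the last holds). Time passes only in rows, so rows that do not move let the fingers close. It gives the time, the measured TCP pose, the force and the opening at its end, in the units of the state.
- ctrl.sense(): the state, without advancing time (a new reading comes with each control period).
- ctrl.get_image(name): name is "scene" or "top" or "wrist"; returns a dict with "color" (400x640x3 uint8, red, green, blue), "fx", "fy", "cx", "cy" (pixels), "pose" (4x4, takes a point from camera to world coordinates). Camera axes: x right, y up, looking along -z (the intrinsics and any distortion apply to the point x, -y, -z); pixel columns grow to the right and rows downward; lengths in m; the calibration is good to about 2 mm. The wrist camera is an equidistant fisheye: a pixel r from the principal point sees the ray r / f radians off the axis. A picture is of the moment at which its call begins. There is no depth.
- ctrl.job_done(): hands the job in, once; it reports no verdict.
The state is a dict: "time": time; "qpos": joint angles; "qvel": joint speeds; "tau": joint torques, N m; "tool_pos": TCP position; "orientation": TCP orientation; "ft_force": force on the tool from outside, world axes, zero at the start; "ft_torque": the same for the moment, N m; "opening": opening from 0.0 (shut) to 1.0 (fully open).
Only numpy, scipy, OpenCV 4.12 (cv2) and the standard library are available. Lean on these libraries where they do the work, as an engineer would, in place of code of your own. Each camera call takes 0.05 s, during which the arm holds its last target.

## Working session

There is one attempt and no reset: what is moved stays moved. The work goes in short steps, Python scripts to look and compute and a shell command to move; the robot and the scene stay as the last step left them, time stands still between calls to the robot, and variables do not carry over. Pictures are saved under pics/ and viewed, and the job is handed in when it is done.

```bash
ls; mkdir -p pics; python3 - <<'E'
from cell import ctrl
import cv2,json,numpy as np
s=ctrl.sense(); print({k:np.round(v,3).tolist() for k,v in s.items()}, ctrl.grip_point_offset)
for n in ("scene","top","wrist"):
    d=ctrl.get_image(n); cv2.imwrite(f"pics/{n}0.png",d["color"][:,:,::-1]); print(n,d["fx"],d["fy"],d["cx"],d["cy"],np.round(d["pose"],4).tolist(),[k for k in d])
E
```

```text
pics
{'time': 0.0, 'qpos': [-71.792, 18.349, 89.707, -0.001, 72.045, -1.143], 'qvel': [0.004, 0.072, 0.082, 0.041, -0.027, -0.089], 'tau': [0.001, -41.247, -23.197, 0.073, 0.046, -0.0], 'tool_pos': [0.19, -0.542, 0.213], 'orientation': [[0.944, 0.331, -0.001], [0.331, -0.943, 0.002], [0.0, -0.002, -1.0]], 'ft_force': [0.031, -0.717, 0.276], 'ft_torque': [-0.012, 0.063, 0.068], 'opening': 1.001} 0.0188
scene 404.8143572042806 404.8143572042806 321.94527630984055 204.36727144290415 [[-0.3273, -0.7911, 0.5167, 0.944], [0.9449, -0.2786, 0.172, 0.1699], [0.0079, 0.5445, 0.8387, 0.7591], [0.0, 0.0, 0.0, 1.0]] ['color', 'fx', 'fy', 'cx', 'cy', 'pose']
top 430.34712588462577 430.34712588462577 318.89815771915255 201.34487683414167 [[-0.02, 0.9948, -0.0994, 0.4695], [-0.9998, -0.0209, -0.0078, 0.0266], [-0.0099, 0.0993, 0.995, 1.096], [0.0, 0.0, 0.0, 1.0]] ['color', 'fx', 'fy', 'cx', 'cy', 'pose']
wrist 309.70691628693146 309.70691628693146 317.3172849241521 197.58270814802813 [[0.331, 0.9152, 0.2298, 0.2552], [-0.9436, 0.3215, 0.079, -0.5208], [-0.0016, -0.243, 0.97, 0.3833], [0.0, 0.0, 0.0, 1.0]] ['color', 'fx', 'fy', 'cx', 'cy', 'pose']
```

View pics/scene0.png

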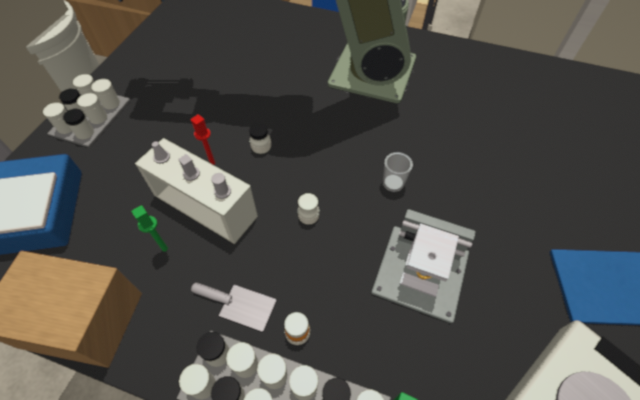

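View pics/top0.png

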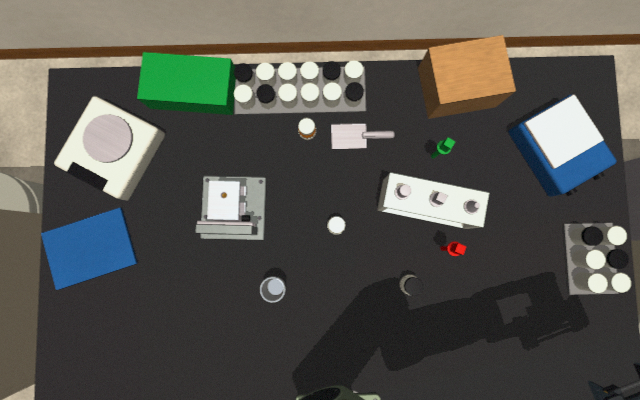

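View pics/wrist0.png

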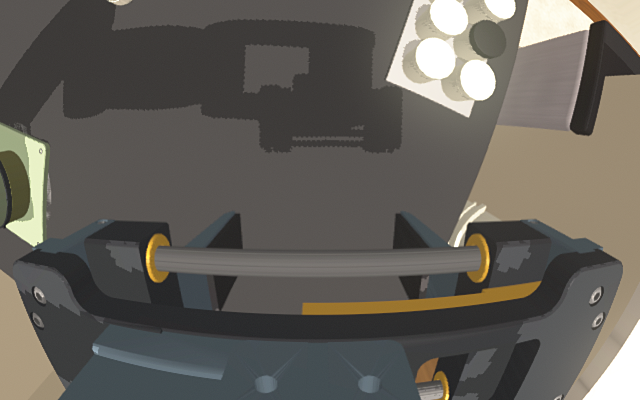

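The top view shows the rack with three grips at (404,191), (439,198) and (471,206). The stand is at (233,207), with a dark or brass dot at (224,195). A green look-alike is at (446,147) and a red one at (456,249). Next I'll crop close on each.

```bash
cat > h.py <<'E'
from cell import ctrl
import cv2,numpy as np
def ray(d,u,v,fish=False):
    a=(u-d["cx"])/d["fx"]; b=(v-d["cy"])/d["fy"]
    if fish:
        r=np.hypot(a,b); k=np.sin(r)/max(r,1e-9); c=np.array([a*k,-b*k,-np.cos(r)])
    else: c=np.array([a,-b,-1.])
    P=np.array(d["pose"]); return P[:3,3],P[:3,:3]@c
def onz(d,u,v,z,fish=False):
    o,r=ray(d,u,v,fish); return o+r*(z-o[2])/r[2]
def pix(d,p):
    P=np.array(d["pose"]); c=P[:3,:3].T@(np.array(p)-P[:3,3]); return d["cx"]+d["fx"]*c[0]/-c[2], d["cy"]+d["fy"]*(-c[1])/-c[2]
def img(n,f=None):
    d=ctrl.get_image(n)
    if f: cv2.imwrite("pics/"+f,d["color"][:,:,::-1])
    return d
def crop(d,x0,y0,x1,y1,s,f):
    cv2.imwrite("pics/"+f,cv2.resize(np.ascontiguousarray(d["color"][y0:y1,x0:x1,::-1]),None,fx=s,fy=s,interpolation=cv2.INTER_CUBIC))
E
python3 - <<'E'
from h import *
d=img("top"); 
a=cv2.resize(d["color"][165:235,370:500,::-1],None,fx=5,fy=5,interpolation=2)
b=cv2.resize(d["color"][165:250,190:275,::-1],None,fx=5,fy=5,interpolation=2)
cv2.imwrite("pics/t1.png",a);cv2.imwrite("pics/t2.png",b)
d=img("scene"); crop(d,120,100,270,250,4,"s1.png"); crop(d,360,190,490,330,4,"s2.png")
import pickle
E
```

```text
(no output)
```

View pics/t1.png

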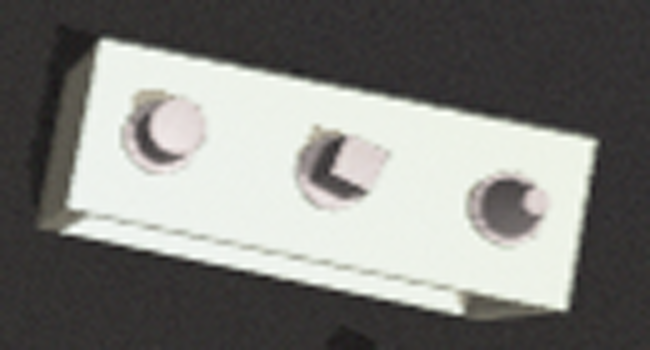

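View pics/t2.png

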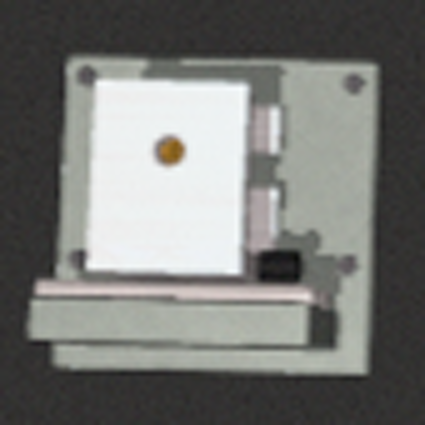

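View pics/s1.png

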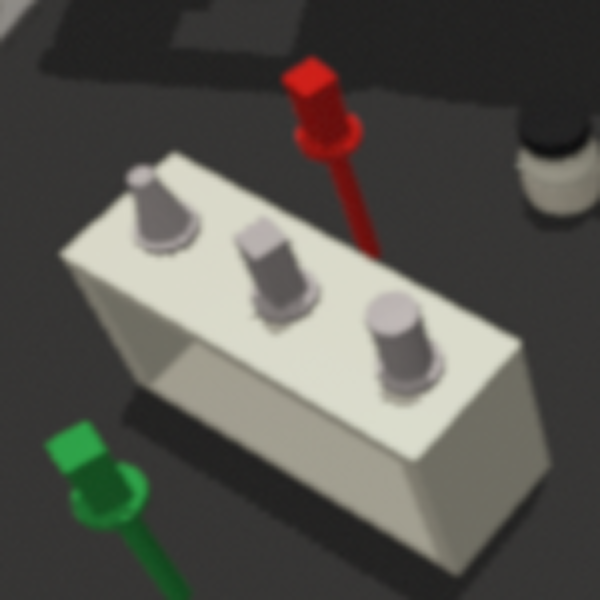

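View pics/s2.png

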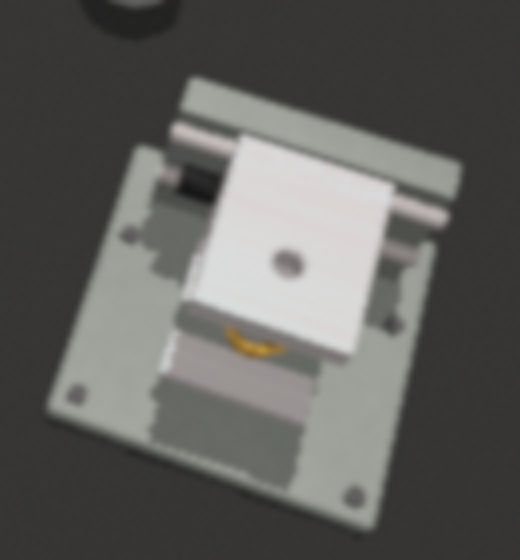

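The square grip is the middle spindle in the rack, at about (442,198) in top and (188,167) in scene. The round one is to its left and the cone to its right in the top view. The upper hole shows at about (224,195) in top. Now for the measurements.

```bash
cat > m.py <<'E'
from h import *
dt=img("top"); ds=img("scene")
def polymask(d,x0,y0,x1,y1,thr,ch=None):
    g=d["color"][y0:y1,x0:x1].min(axis=2); m=(g>thr).astype(np.uint8)
    cs,_=cv2.findContours(m,cv2.RETR_EXTERNAL,cv2.CHAIN_APPROX_NONE); c=max(cs,key=cv2.contourArea)
    return c.reshape(-1,2)+[x0,y0]
T=lambda x,y:(370+(x+.5)/5-.5,165+(y+.5)/5-.5)
T2=lambda x,y:(190+(x+.5)/5-.5,165+(y+.5)/5-.5)
S1=lambda x,y:(120+(x+.5)/4-.5,100+(y+.5)/4-.5)
S2=lambda x,y:(360+(x+.5)/4-.5,190+(y+.5)/4-.5)
def show(n,d,F,pts,z):
    P=np.array([onz(d,*F(*p),z) for p in pts]); print(n,(P*1000).round(1)[:,:2].tolist(),"mean",(P.mean(0)*1000).round(1)[:2]); return P
def yaw(P):
    for i in range(len(P)):
        e=P[(i+1)%len(P)]-P[i]; print("  edge",round(np.linalg.norm(e)*1000,1),round(np.degrees(np.arctan2(e[1],e[0])),1))
yaw(show("rack top",dt,T,[(100,38),(597,140),(568,310),(70,210)],.115))
yaw(show("rack scene",ds,S1,[(175,152),(522,343),(413,462),(60,253)],.115))
yaw(show("grip top",dt,T,[(342,133),(390,150),(381,196),(333,181)],.163))
yaw(show("grip scene",ds,S1,[(235,236),(263,219),(292,241),(263,260)],.163))
show("collar top",dt,T,[(333,168)],.119)
show("collar scn",ds,S1,[(285,290)],.119)
yaw(show("plate top",dt,T2,[(94,79),(250,82),(242,275),(86,270)],.118))
yaw(show("plate scn",ds,S2,[(240,136),(393,184),(353,356),(190,300)],.118))
show("hole top",dt,T2,[(169.5,150.5)],.118)
show("hole scn",ds,S2,[(288,263)],.118)
yaw(show("base top",dt,T2,[(67,57),(379,65),(369,374),(52,367)],.012))
yaw(show("base scn",ds,S2,[(140,147),(435,243),(372,526),(48,410)],.012))
yaw(show("wall top",dt,T2,[(30,298),(308,303),(308,347),(28,340)],.105))
yaw(show("wall scn",ds,S2,[(194,77),(463,163),(455,200),(182,110)],.105))
E
python3 m.py
```

```text
rack top [[631.6, -129.8], [579.5, -355.0], [502.1, -337.3], [552.4, -113.2]] mean [ 566.4 -233.8]
  edge 231.1 -103.0
  edge 79.3 167.1
  edge 229.6 77.4
  edge 80.9 -11.8
rack scene [[499.6, -333.7], [552.0, -108.9], [631.0, -128.2], [578.5, -352.3]] mean [ 565.3 -230.8]
  edge 230.8 76.9
  edge 81.3 -13.7
  edge 230.2 -103.2
  edge 81.1 166.7
grip top [[579.5, -225.9], [571.6, -246.3], [551.6, -241.4], [558.6, -221.0]] mean [ 565.3 -233.7]
  edge 21.9 -111.1
  edge 20.6 166.3
  edge 21.6 71.2
  edge 21.5 -13.2
grip scene [[569.6, -241.7], [556.0, -234.4], [563.3, -214.9], [577.9, -222.0]] mean [ 566.7 -228.3]
  edge 15.4 152.0
  edge 20.9 69.4
  edge 16.3 -26.0
  edge 21.3 -113.1
collar top [[568.7, -232.9]] mean [ 568.7 -232.9]
collar scn [[564.0, -231.3]] mean [ 564.  -231.3]
plate top [[621.0, 287.6], [618.1, 215.6], [529.3, 219.4], [533.1, 290.7]] mean [575.4 253.3]
  edge 72.0 -92.3
  edge 88.8 177.5
  edge 71.4 87.0
  edge 88.0 -2.1
plate scn [[529.3, 221.4], [531.1, 291.7], [619.8, 288.4], [617.4, 217.6]] mean [574.4 254.8]
  edge 70.3 88.5
  edge 88.7 -2.1
  edge 70.9 -92.0
  edge 88.1 177.5
hole top [[587.1, 252.7]] mean [587.1 252.7]
hole scn [[585.9, 254.3]] mean [585.9 254.3]
base top [[649.1, 329.7], [641.5, 170.3], [484.7, 176.5], [491.4, 336.2]] mean [566.7 253.2]
  edge 159.7 -92.7
  edge 156.9 177.7
  edge 159.9 87.6
  edge 157.8 -2.4
base scn [[485.2, 181.0], [490.3, 337.6], [647.5, 330.4], [642.8, 173.3]] mean [566.4 255.6]
  edge 156.7 88.1
  edge 157.4 -2.6
  edge 157.2 -91.7
  edge 157.8 177.2
wall top [[521.5, 320.1], [516.6, 191.5], [496.3, 191.6], [502.2, 320.8]] mean [509.1 256. ]
  edge 128.6 -92.2
  edge 20.2 179.8
  edge 129.3 87.4
  edge 19.4 -2.2
wall scn [[495.9, 195.0], [500.9, 323.2], [521.7, 322.3], [516.0, 193.6]] mean [508.6 258.5]
  edge 128.3 87.8
  edge 20.9 -2.5
  edge 128.8 -92.5
  edge 20.1 176.2
```

```bash
python3 -m jog '[[[3.8,-1.4,0],0,0.6],[[3.8,-1.4,0],0,0.6],[[3.8,-1.4,0],0,0.6],[[3.8,-1.4,0],0,0.6],[[3.8,-1.4,0],0,0.6],[[3.8,-1.4,0],0,0.6],[[3.8,-1.4,0],0,0.6],[[3.8,-1.4,0],0,0.6],[[3.8,-1.4,0],0,0.6],[[3.8,-1.4,0],0,0.6],[[3.8,-1.4,0],0,0.6],[[3.8,-1.4,0],0,0.6],[[0,0,0],8,0.6],[[0,0,0],8,0.6],[[0,0,0],8,0.6],[[0,0,0],8,0.6],[[0,0,0],0,0.6]]'
python3 - <<'E'
from h import *
img("wrist","w1.png"); img("scene","s3.png")
E
```

```text
time: 2.05
tool_pos: [0.5817, -0.2205, 0.2116]
orientation: [[0.971, -0.24, 0.001], [-0.24, -0.971, -0.002], [0.001, 0.001, -1.0]]
ft_force: [0.3, 0.6, -0.3]
opening: 0.598
```

View pics/w1.png

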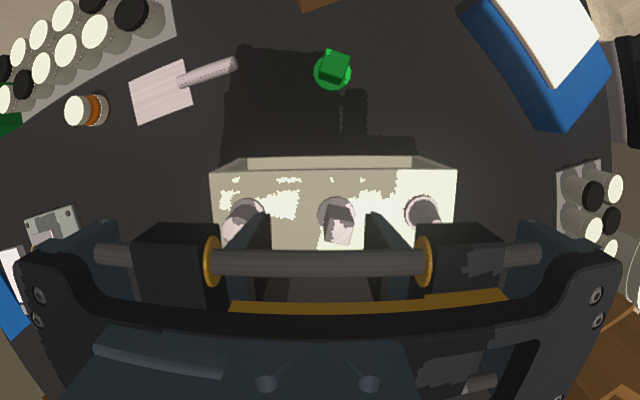

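The wrist view shows the rack at (330,205) with the square grip between the fingers at about (337,222). I'll crop that.

```bash
python3 - <<'E'
from h import *
d=img("wrist"); crop(d,280,170,400,260,6,"w1c.png")
E
```

```text
(no output)
```

View pics/w1c.png

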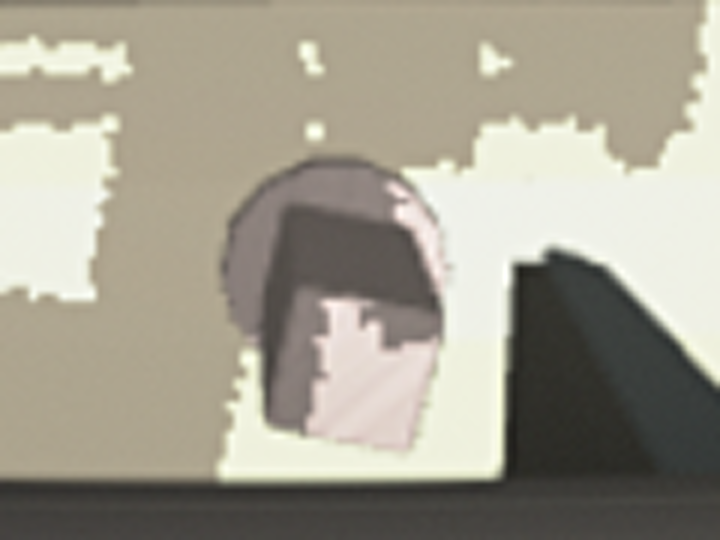

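```bash
cat >> h.py <<'E'
def tool(p,yawdeg=None):
    s=ctrl.sense(); R=np.array(s["orientation"]); t=R.T@(np.array(p)-s["tool_pos"]); 
    out="tool cm %s"%np.round(t*100,2).tolist()
    if yawdeg is not None:
        cur=np.degrees(np.arctan2(R[1,1],R[0,1])); out+=" twist %.2f"%(-((yawdeg-cur+90)%180-90))
    print(out,"pos",np.round(s["tool_pos"],4),"F",np.round(s["ft_force"],2),"M",np.round(s["ft_torque"],2),"op",round(s["opening"],3),"t",round(s["time"],2))
E
python3 - <<'E'
from h import *
d=img("wrist")
F=lambda x,y:(280+(x+.5)/6-.5,170+(y+.5)/6-.5)
P=np.array([onz(d,*F(*p),.163,True) for p in [(293,284),(440,308),(410,452),(268,428)]])
print((P*1000).round(1)[:,:2].tolist(),P.mean(0))
for i in range(4):
    e=P[(i+1)%4]-P[i]; print(np.linalg.norm(e)*1000,np.degrees(np.arctan2(e[1],e[0])))
for p in [(222,258),(448,258),(338,157)]: print(onz(d,*F(*p),.121,True)*1000)
tool([.566,-.232,.126],-110)
E
```

```text
[[578.7, -229.5], [571.2, -246.5], [553.1, -238.8], [560.8, -222.0]] [ 0.56592774 -0.23420664  0.163     ]
18.649854890311616 -113.69682972141403
19.65703407683726 156.95474091833023
18.495228644330858 65.48839568809946
19.396483824906596 -22.574170545187172
[ 571.75822992 -218.66763402  121.        ]
[ 563.74255047 -250.97378142  121.        ]
[ 582.54281051 -238.60454558  121.        ]
tool cm [-1.26, 1.46, 8.58] twist 6.19 pos [ 0.5816 -0.2207  0.2118] F [ 0.55  0.42 -0.3 ] M [ 0.05 -0.02  0.04] op 0.597 t 2.25
```

```bash
python3 -m jog '[[[-1.2,1.5,0],0,0.6],[[0,0,0],5,0.6],[[0,0,0],5,0.6],[[0,0,2],0,0.6],[[0,0,2],0,0.6],[[0,0,1],0,0.6],[[0,0,0],0,0.6]]' 8
python3 - <<'E'
from h import *
tool([.566,-.233,.127],-113.7)
E
```

```text
time: 2.95
tool_pos: [0.5606, -0.2379, 0.1619]
orientation: [[0.914, -0.406, 0.001], [-0.406, -0.914, -0.005], [0.003, 0.004, -1.0]]
ft_force: [-0.0, -0.6, 0.3]
opening: 0.599
tool cm [0.29, -0.68, 3.49] twist -0.25 pos [ 0.5606 -0.2379  0.1619] F [-0.   -0.61  0.28] M [ 0.09 -0.02 -0.02] op 0.599 t 2.95
```

```bash
python3 -m jog '[[[0.3,-0.6,0],0,0.6],[[0,0,0],0,0.6],[[0,0,0],0,0.6]]' 8
python3 - <<'E'
from h import *
tool([.566,-.233,.127],-113.7)
d=img("wrist"); crop(d,260,150,420,270,5,"w2c.png")
E
```

```text
time: 3.25
tool_pos: [0.5666, -0.2342, 0.1639]
orientation: [[0.914, -0.406, 0.003], [-0.406, -0.914, -0.006], [0.006, 0.004, -1.0]]
ft_force: [1.2, -0.9, -0.2]
opening: 0.604
tool cm [-0.13, -0.1, 3.69] twist -0.24 pos [ 0.5666 -0.2342  0.1639] F [ 1.17 -0.93 -0.24] M [ 0.03  0.03 -0.  ] op 0.604 t 3.25
```

View pics/w2c.png

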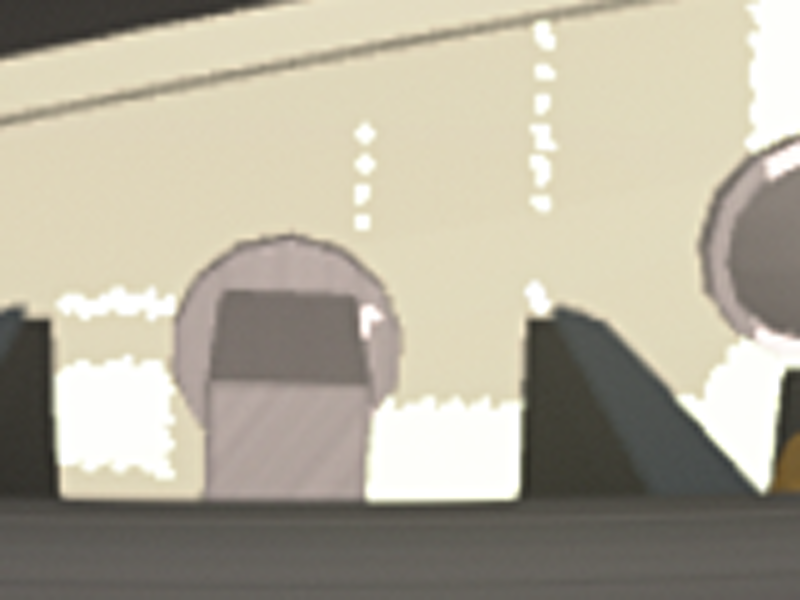

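The grip is centred between the fingers and square to them: its edges are at crop x 205 and 367, and the pads at 55 and 523. Going down.

```bash
python3 -m jog '[[[-0.05,0,1.2],0,0.6],[[0,0,1.2],0,0.6],[[0,0,0.8],0,0.6],[[0,0,0],0,0.6],[[0,0,0],0,0.6]]' 8
python3 - <<'E'
from h import *
tool([.566,-.2335,.127],-113.7)
E
```

```text
time: 3.8
tool_pos: [0.5663, -0.2339, 0.129]
orientation: [[0.914, -0.405, 0.003], [-0.405, -0.914, -0.006], [0.005, 0.004, -1.0]]
ft_force: [-0.3, 0.2, 0.6]
opening: 0.597
tool cm [-0.04, -0.03, 0.2] twist -0.21 pos [ 0.5663 -0.2339  0.129 ] F [-0.33  0.19  0.56] M [ 0.01  0.01 -0.03] op 0.597 t 3.8
```

```bash
python3 -m jog '[[[0,0,0.1],0,0.15],[[0,0,0],0,0.15],[[0,0,0],0,0.15],[[0,0,0],0,0.15],[[0,0,0],0,0.15],[[0,0,0],0,0.15]]' 8
python3 -m jog '[[[0,0,0],0,0.1],[[0,0,0],0,0.1],[[0,0,0],0,0.1]]' 45
python3 - <<'E'
from h import *
tool([.566,-.2335,.127],-113.7)
E
```

```text
time: 4.4
tool_pos: [0.5669, -0.2342, 0.1287]
orientation: [[0.914, -0.405, 0.005], [-0.405, -0.914, -0.007], [0.007, 0.004, -1.0]]
ft_force: [0.3, 0.7, -1.7]
opening: 0.215
time: 4.7
tool_pos: [0.5668, -0.2342, 0.1287]
orientation: [[0.914, -0.405, 0.005], [-0.405, -0.914, -0.007], [0.007, 0.004, -1.0]]
ft_force: [0.3, -0.7, 0.5]
opening: 0.216
tool cm [-0.11, -0.03, 0.17] twist -0.21 pos [ 0.5668 -0.2342  0.1287] F [ 0.35 -0.68  0.55] M [ 0.08 -0.01 -0.08] op 0.216 t 4.7
```

```bash
python3 -m jog '[[[0,0,-0.5],0,0.1],[[0,0,-1],0,0.1],[[0,0,-1.5],0,0.1],[[0,0,-2],0,0.1],[[0,0,-2],0,0.1],[[0,0,-2],0,0.1],[[0,0,-1.5],0,0.1],[[0,0,-1],0,0.1],[[0,0,0],0,0.1],[[0,0,0],0,0.1]]'
python3 - <<'E'
from h import *
tool([.5865,.2535,.265],-92.4)
print(ctrl.sense()["orientation"])
d=img("scene","s4.png")
E
```

```text
time: 5.7
tool_pos: [0.5646, -0.2326, 0.2501]
orientation: [[0.914, -0.405, 0.001], [-0.405, -0.914, -0.005], [0.003, 0.004, -1.0]]
ft_force: [-0.2, 0.8, -2.7]
opening: 0.219
tool cm [-17.69, -45.33, -1.73] twist -21.50 pos [ 0.5646 -0.2326  0.2501] F [-0.19  0.79 -2.69] M [ 0.09 -0.02 -0.01] op 0.219 t 5.7
[[ 9.14220290e-01 -4.05216739e-01  8.10052141e-04]
 [-4.05208125e-01 -9.14210835e-01 -4.99249528e-03]
 [ 2.76360110e-03  4.23600077e-03 -9.99987209e-01]]
```

View pics/s4.png

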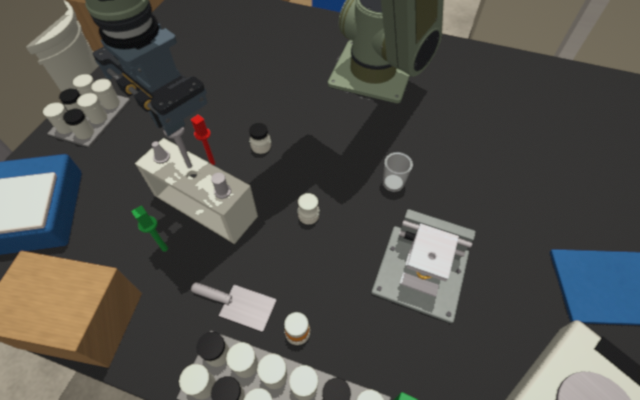

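```bash
python3 -m jog '[[[0,0,-0.5],-7,0.1],[[0,0,-0.5],-7,0.1],[[0,0,-0.3],-7,0.1],[[0,0,0],0,0.1],[[0,-2,0],0,0.1],[[0,-4,0],0,0.1],[[0,-4,0],0,0.1],[[0,-4,0],0,0.1],[[0,-4,0],0,0.1],[[0,-4,0],0,0.1],[[0,-4,0],0,0.1],[[0,-4,0],0,0.1],[[0,-4,0],0,0.1],[[0,-4,0],0,0.1],[[0,-3,0],0,0.1],[[0,-2,0],0,0.1],[[0,0,0],0,0.1],[[0,0,0],0,0.1],[[0,0,0],0,0.1]]'
python3 - <<'E'
from h import *
tool([.5865,.2535,.265],-92.4)
print(ctrl.sense()["orientation"])
E
```

```text
time: 7.65
tool_pos: [0.5823, 0.2121, 0.2417]
orientation: [[0.996, -0.082, -0.031], [-0.083, -0.997, -0.005], [-0.03, 0.007, -1.0]]
ft_force: [0.3, 0.0, -2.1]
opening: 0.214
tool cm [0.0, -4.14, -2.36] twist -2.33 pos [0.5823 0.2121 0.2417] F [ 0.31  0.01 -2.13] M [ 0.06 -0.    0.  ] op 0.214 t 7.65
[[ 0.99612372 -0.08240872 -0.03076246]
 [-0.08259151 -0.99657232 -0.00471738]
 [-0.03026826  0.00723981 -0.99951559]]
```

```bash
python3 -m jog '[[[0,0,-1],0,0.1],[[0,0,-1],0,0.1],[[0,0,-1],0,0.1],[[0,0,0],0,0.1],[[0,0,0],0,0.1]]'
python3 -m jog '[[[0,0,-4],0,0.1],[[0,0,-4],0,0.1],[[0,0,0],0,0.1],[[0,0,0],0,0.1]]'
python3 -m jog '[[[0,0,1],0,0.1],[[0,0,1],0,0.1],[[0,0,1],0,0.1],[[0,0,1],0,0.1],[[0,0,1],0,0.1],[[0,0,1],0,0.1],[[0,0,1],0,0.1],[[0,0,0],0,0.1],[[0,0,0],0,0.1]]'
```

```text
time: 8.15
tool_pos: [0.5841, 0.2085, 0.276]
orientation: [[0.996, -0.089, -0.028], [-0.089, -0.996, -0.005], [-0.028, 0.007, -1.0]]
ft_force: [-0.2, 0.3, -2.7]
opening: 0.214
time: 8.55
tool_pos: [0.5851, 0.208, 0.3558]
orientation: [[0.995, -0.09, -0.034], [-0.09, -0.996, -0.007], [-0.033, 0.01, -0.999]]
ft_force: [0.1, -0.2, -4.0]
opening: 0.218
time: 9.45
tool_pos: [0.5788, 0.2063, 0.2715]
orientation: [[0.995, -0.089, -0.048], [-0.09, -0.996, -0.011], [-0.047, 0.016, -0.999]]
ft_force: [-0.0, 0.1, -2.9]
opening: 0.216
```

```bash
python3 -m jog '[[[0,0,0],0,0.1],[[0,0,0],0,0.1],[[0,0,0],0,0.1],[[0,0,0],0,0.1],[[0,0,0],0,0.1]]'
python3 -m jog '[[[0,0,-1],0,0.1],[[0,0,-1],0,0.1],[[0,0,-1],0,0.1],[[0,0,-1],0,0.1],[[0,0,-1],0,0.1],[[0,0,0],0,0.1],[[0,0,0],0,0.1]]'
python3 -m jog '[[[0,0,5],0,0.1],[[0,0,0],0,0.1],[[0,0,0],0,0.1]]'
```

```text
time: 9.95
tool_pos: [0.5799, 0.2067, 0.2738]
orientation: [[0.995, -0.089, -0.044], [-0.09, -0.996, -0.01], [-0.043, 0.014, -0.999]]
ft_force: [0.4, -0.2, -2.2]
opening: 0.218
time: 10.65
tool_pos: [0.5829, 0.2074, 0.3304]
orientation: [[0.995, -0.089, -0.04], [-0.09, -0.996, -0.009], [-0.039, 0.012, -0.999]]
ft_force: [0.8, -0.2, -2.2]
opening: 0.218
time: 10.95
tool_pos: [0.578, 0.206, 0.2774]
orientation: [[0.995, -0.089, -0.046], [-0.09, -0.996, -0.011], [-0.045, 0.015, -0.999]]
ft_force: [0.1, 0.2, -0.9]
opening: 0.216
```

```bash
for i in 1 2; do echo; done; python3 -m jog '[[[0,0,0],0,0.1],[[0,0,0],0,0.1],[[0,0,0],0,0.1],[[0,0,0],0,0.1],[[0,0,0],0,0.1],[[0,0,0],0,0.1],[[0,0,0],0,0.1],[[0,0,0],0,0.1]]'
python3 -m jog '[[[-2,0,0],0,0.1],[[-2,0,0],0,0.1],[[-2,0,0],0,0.1],[[0,0,0],0,0.1],[[0,0,0],0,0.1]]'
python3 -m jog '[[[2,0,0],0,0.1],[[2,0,0],0,0.1],[[2,0,0],0,0.1],[[0,0,0],0,0.1],[[0,0,0],0,0.1]]'
```

```text
time: 11.75
tool_pos: [0.585, 0.2083, 0.2882]
orientation: [[0.996, -0.09, -0.026], [-0.09, -0.996, -0.004], [-0.025, 0.006, -1.0]]
ft_force: [-0.6, -0.1, -3.2]
opening: 0.216
time: 12.25
tool_pos: [0.5239, 0.2135, 0.2887]
orientation: [[0.996, -0.09, -0.027], [-0.09, -0.996, -0.005], [-0.026, 0.007, -1.0]]
ft_force: [0.3, 0.2, -2.5]
opening: 0.218
time: 12.75
tool_pos: [0.5888, 0.2075, 0.2863]
orientation: [[0.996, -0.091, -0.025], [-0.091, -0.996, -0.005], [-0.024, 0.007, -1.0]]
ft_force: [-0.5, 0.6, -2.0]
opening: 0.215
```

```bash
python3 -m jog '[[[0,0,0],0,0.1],[[0,0,0],0,0.1],[[0,0,0],0,0.1],[[0,0,0],0,0.1],[[0,0,0],0,0.1],[[0,0,0],0,0.1],[[0,0,0],0,0.1],[[0,0,0],0,0.1],[[0,0,0],0,0.1],[[0,0,0],0,0.1]]'
python3 -m jog '[[[0,0,5],0,0.1],[[0,0,0],0,0.1],[[0,0,0],0,0.1],[[0,0,0],0,0.1],[[0,0,0],0,0.1],[[0,0,0],0,0.1],[[0,0,0],0,0.1],[[0,0,0],0,0.1],[[0,0,0],0,0.1],[[0,0,0],0,0.1]]'
```

```text
time: 13.75
tool_pos: [0.5866, 0.2079, 0.2871]
orientation: [[0.996, -0.09, -0.026], [-0.09, -0.996, -0.005], [-0.025, 0.007, -1.0]]
ft_force: [-0.0, -0.2, -2.2]
opening: 0.216
time: 14.75
tool_pos: [0.5906, 0.2094, 0.2465]
orientation: [[0.996, -0.09, -0.009], [-0.09, -0.996, 0.001], [-0.009, -0.0, -1.0]]
ft_force: [0.8, 0.3, -3.4]
opening: 0.219
```

```bash
python3 -m jog '[[[0,0,-1],0,0.1],[[0,0,-1],0,0.1],[[0,0,-1],0,0.1],[[0,-1,0],-2.5,0.1],[[0,-1,0],0,0.1],[[0,-1,0],0,0.1],[[0,-0.5,0],0,0.1],[[0,0,0],0,0.1],[[0,0,0],0,0.1]]'
python3 -m jog '[[[0,0,3],0,0.1],[[0,0,0],0,0.1],[[0,0,0],0,0.1],[[0,0,0],0,0.1],[[0,0,0],0,0.1],[[0,0,0],0,0.1],[[0,0,0],0,0.1],[[0,0,0],0,0.1]]'
python3 - <<'E'
from h import *
tool([.5865,.2535,.24],-92.4)
E
```

```text
time: 15.65
tool_pos: [0.5928, 0.2486, 0.2789]
orientation: [[0.999, -0.041, -0.009], [-0.041, -0.999, 0.002], [-0.009, -0.001, -1.0]]
ft_force: [0.3, -0.3, -2.9]
opening: 0.218
time: 16.45
tool_pos: [0.5944, 0.2483, 0.2532]
orientation: [[0.999, -0.042, -0.002], [-0.042, -0.999, 0.003], [-0.003, -0.003, -1.0]]
ft_force: [0.1, -0.1, -2.3]
opening: 0.219
tool cm [-0.8, -0.48, 1.33] twist -0.01 pos [0.5944 0.2483 0.2532] F [ 0.14 -0.06 -2.32] M [0.05 0.04 0.01] op 0.219 t 16.45
```

```bash
python3 -m jog '[[[-0.4,-0.2,0],0,0.1],[[-0.2,-0.1,0],0,0.1],[[0,0,0],0,0.1],[[0,0,0],0,0.1]]'
python3 - <<'E'
from h import *
tool([.5865,.2535,.24],-92.4)
d=img("scene"); crop(d,350,130,500,280,4,"s5.png")
s=ctrl.sense(); p=np.array(s["tool_pos"]); z=np.array(s["orientation"])[:,2]
u,v=pix(d,p+z*.1137); print("tip exp",(u-350)*4,(v-130)*4); u,v=pix(d,p+z*.0137);print("orig exp",(u-350)*4,(v-130)*4)
d=img("top"); crop(d,170,120,290,240,5,"t5.png")
u,v=pix(d,p+z*.1137); print("tip exp",(u-170)*5,(v-120)*5); u,v=pix(d,p+z*.0137);print("orig exp",(u-170)*5,(v-120)*5)
img("wrist","w5.png")
E
```

```text
time: 16.85
tool_pos: [0.5878, 0.252, 0.2536]
orientation: [[0.999, -0.042, -0.002], [-0.042, -0.999, 0.004], [-0.002, -0.003, -1.0]]
ft_force: [0.2, -1.1, -2.9]
opening: 0.217
tool cm [-0.13, -0.14, 1.36] twist 0.00 pos [0.5878 0.252  0.2536] F [ 0.15 -1.06 -2.89] M [ 0.03  0.02 -0.01] op 0.217 t 16.85
tip exp 333.444337817592 480.9993824636713
orig exp 396.23700955459844 361.0113100649811
tip exp 256.85429034434605 366.9840741594511
orig exp 199.21742083155806 337.1589570513183
```

View pics/s5.png

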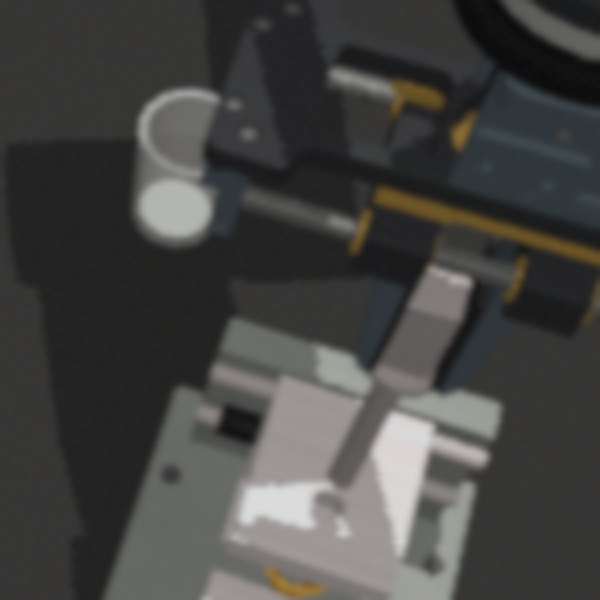

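View pics/w5.png

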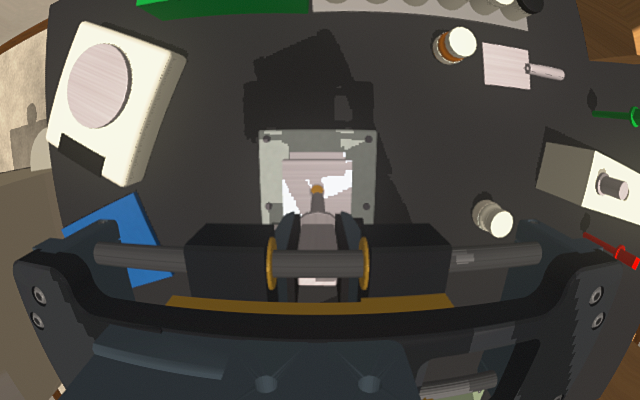

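View pics/t5.png

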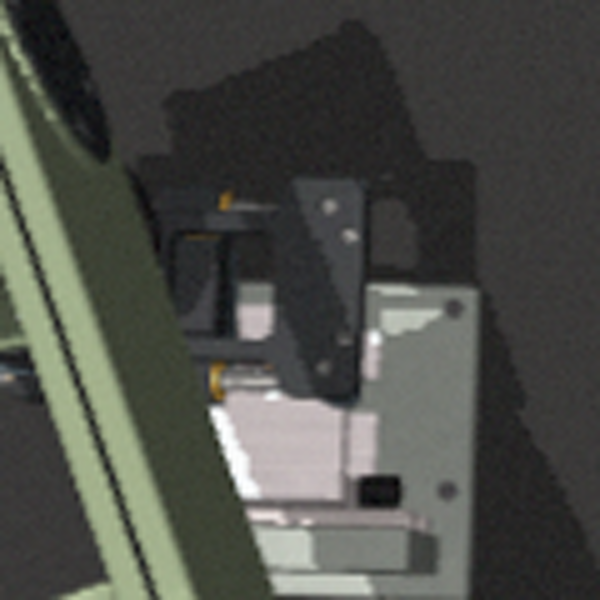

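```bash
python3 - <<'E'
from h import *
d=img("scene"); crop(d,415,215,465,265,12,"s6.png")
d=img("wrist"); crop(d,280,150,350,220,10,"w6.png")
E
```

```text
(no output)
```

View pics/s6.png

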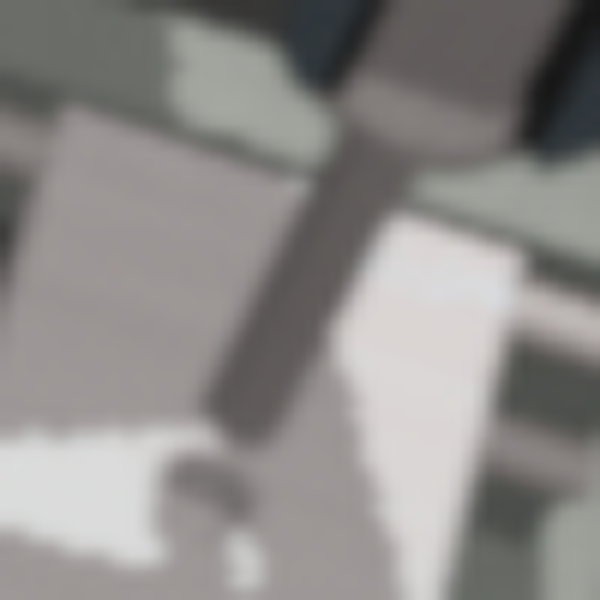

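View pics/w6.png

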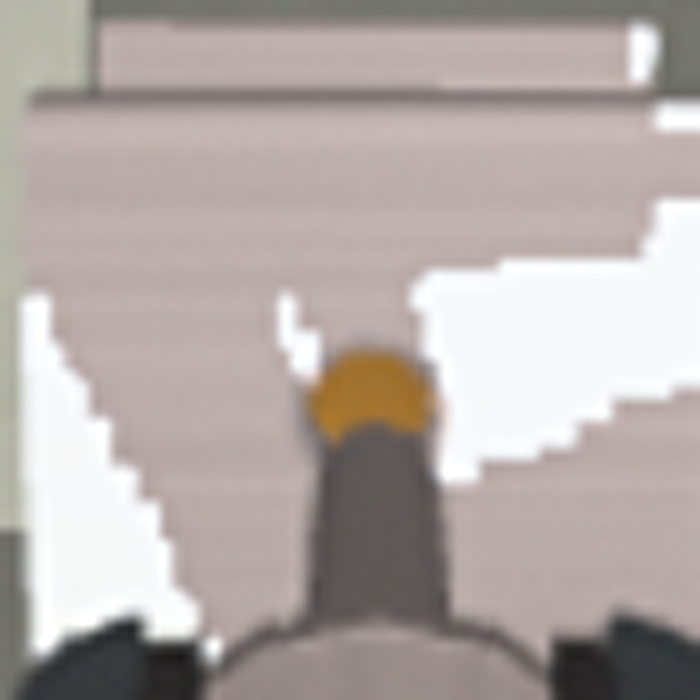

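```bash
python3 - <<'E'
from h import *
d=img("wrist"); F=lambda x,y:(280+(x+.5)/10-.5,150+(y+.5)/10-.5)
s=ctrl.sense(); p=np.array(s["tool_pos"]); z=np.array(s["orientation"])[:,2]
for n,q,h in [("hole far",(372,346),.118),("hole L",(305,405),.118),("hole R",(438,405),.118),("tip far",(378,424),p[2]-.1137),("tip L",(324,440),p[2]-.1137),("tip R",(434,440),p[2]-.1137)]:
    print(n,(onz(d,*F(*q),h,True)*1000).round(1))
d=img("scene"); F=lambda x,y:(415+(x+.5)/12-.5,215+(y+.5)/12-.5)
print("tip scn",onz(d,*F(240,425),p[2]-.1137)*1000, "hole scn",onz(d,*F(205,488),.118)*1000)
print(p,z)
E
```

```text
hole far [593.6 251.6 118. ]
hole L [587.8 258.7 118. ]
hole R [587.2 245.2 118. ]
tip far [590.6 251.1 139.8]
tip L [589.3 256.2 139.8]
tip R [588.8 245.9 139.8]
tip scn [586.2822408  254.21661246 139.79394894] hole scn [585.54449564 254.23326819 118.        ]
[0.58798927 0.2518409  0.25349395] [-0.00233008  0.00353303 -0.99999104]
```

```bash
python3 -m jog '[[[0.05,-0.05,0.5],0,0.1],[[0,0,0.5],0,0.1],[[0,0,0.3],0,0.1],[[0,0,0],0,0.1]]'
python3 - <<'E'
from h import *
tool([.5865,.2535,.2317],-92.4); print(ctrl.sense()["orientation"][:,2])
d=img("wrist"); crop(d,280,150,350,220,10,"w7.png")
E
```

```text
time: 17.6
tool_pos: [0.5884, 0.2523, 0.2389]
orientation: [[0.999, -0.042, -0.003], [-0.042, -0.999, 0.003], [-0.003, -0.003, -1.0]]
ft_force: [0.3, -0.1, -3.4]
opening: 0.218
tool cm [-0.19, -0.11, 0.72] twist -0.03 pos [0.5884 0.2523 0.2389] F [ 0.29 -0.06 -3.4 ] M [0.03 0.03 0.  ] op 0.218 t 17.6
[-0.00317048  0.00315685 -0.99998999]
```

View pics/w7.png

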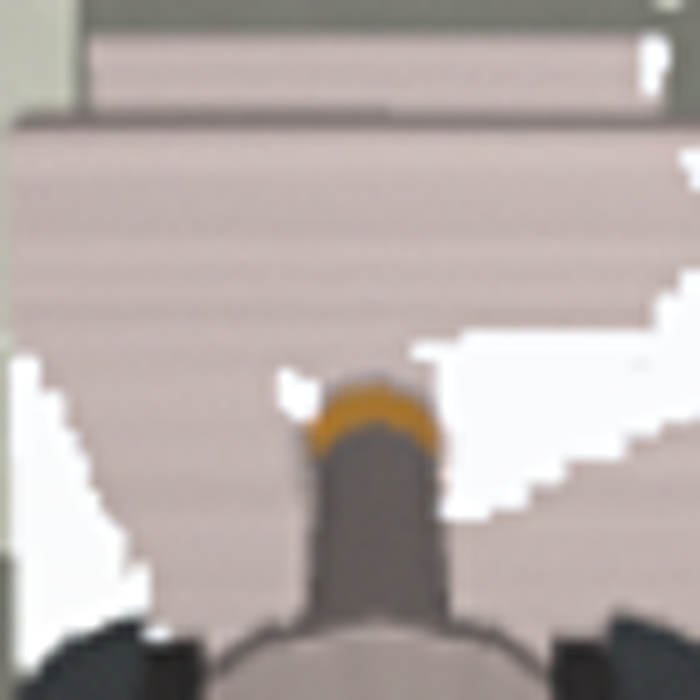

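```bash
python3 -m jog '[[[0.1,-0.03,0.2],0,0.1],[[0,0,0.2],0,0.1],[[0,0,0],0,0.1]]'
python3 - <<'E'
from h import *
tool([.5865,.2535,.2317],-92.4)
E
python3 -m jog '[[[0,0,0.1],0,0.1],[[0,0,0.1],0,0.1]]'
python3 -m jog '[[[0,0,0.1],0,0.1]]'
```

```text
time: 17.95
tool_pos: [0.5898, 0.2526, 0.235]
orientation: [[0.999, -0.042, -0.002], [-0.042, -0.999, 0.003], [-0.002, -0.003, -1.0]]
ft_force: [0.2, 0.1, -2.2]
opening: 0.214
tool cm [-0.33, -0.07, 0.33] twist -0.03 pos [0.5898 0.2526 0.235 ] F [ 0.18  0.13 -2.23] M [-0.02  0.08  0.05] op 0.214 t 17.95
time: 18.15
tool_pos: [0.5899, 0.2527, 0.2331]
orientation: [[0.999, -0.042, -0.002], [-0.042, -0.999, 0.004], [-0.002, -0.004, -1.0]]
ft_force: [0.4, 0.2, -2.6]
opening: 0.217
time: 18.25
tool_pos: [0.5899, 0.2527, 0.2321]
orientation: [[0.999, -0.042, -0.002], [-0.042, -0.999, 0.004], [-0.002, -0.004, -1.0]]
ft_force: [-0.6, -0.1, -2.7]
opening: 0.218
```

```bash
for k in 1; do python3 -m jog '[[[0,0,0.1],0,0.1]]';done; python3 -m jog '[[[0,0,0.1],0,0.1]]';python3 -m jog '[[[0,0,0.1],0,0.1]]'
python3 - <<'E'
from h import *
tool([.5865,.2535,.2317],-92.4)
d=img("wrist"); crop(d,280,150,350,220,10,"w8.png")
E
```

```text
time: 18.35
tool_pos: [0.5899, 0.2527, 0.2311]
orientation: [[0.999, -0.042, -0.002], [-0.042, -0.999, 0.004], [-0.002, -0.004, -1.0]]
ft_force: [0.4, 0.2, -2.2]
opening: 0.216
time: 18.45
tool_pos: [0.5899, 0.2527, 0.23]
orientation: [[0.999, -0.042, -0.002], [-0.042, -0.999, 0.004], [-0.002, -0.004, -1.0]]
ft_force: [0.1, 0.3, -1.9]
opening: 0.219
time: 18.55
tool_pos: [0.5899, 0.2527, 0.2289]
orientation: [[0.999, -0.042, -0.002], [-0.042, -0.999, 0.004], [-0.002, -0.004, -1.0]]
ft_force: [0.4, 0.9, -2.8]
opening: 0.217
tool cm [-0.34, -0.06, -0.28] twist -0.03 pos [0.5899 0.2527 0.2289] F [ 0.43  0.88 -2.8 ] M [-0.02  0.01  0.02] op 0.217 t 18.55
```

View pics/w8.png

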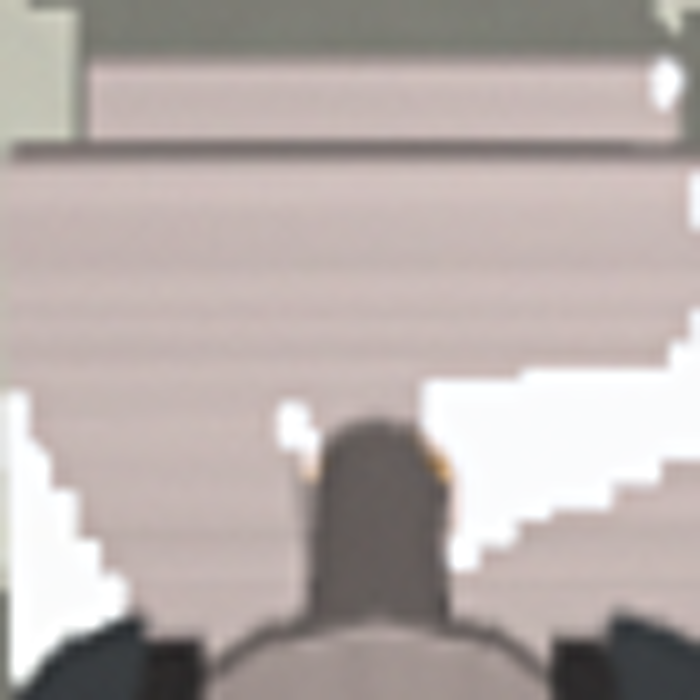

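```bash
python3 -m jog '[[[0,0,0.1],0,0.1]]';python3 -m jog '[[[0,0,0.1],0,0.1]]';python3 -m jog '[[[0,0,0.1],0,0.1]]';python3 -m jog '[[[0,0,0.1],0,0.1]]'
```

```text
time: 18.7
tool_pos: [0.5899, 0.2527, 0.2277]
orientation: [[0.999, -0.042, -0.002], [-0.042, -0.999, 0.004], [-0.002, -0.004, -1.0]]
ft_force: [-0.4, -0.1, -1.6]
opening: 0.215
time: 18.8
tool_pos: [0.5898, 0.2527, 0.2267]
orientation: [[0.999, -0.042, -0.002], [-0.042, -0.999, 0.004], [-0.002, -0.004, -1.0]]
ft_force: [0.0, -0.3, -3.9]
opening: 0.218
time: 18.9
tool_pos: [0.5898, 0.2527, 0.2256]
orientation: [[0.999, -0.042, -0.002], [-0.042, -0.999, 0.004], [-0.002, -0.004, -1.0]]
ft_force: [-0.6, -0.2, -3.0]
opening: 0.214
time: 19.0
tool_pos: [0.5899, 0.2527, 0.2244]
orientation: [[0.999, -0.042, -0.002], [-0.042, -0.999, 0.004], [-0.002, -0.004, -1.0]]
ft_force: [-0.3, -0.3, -2.8]
opening: 0.212
```

```bash
python3 -m jog '[[[0,0,0.2],0,0.1],[[0,0,0.2],0,0.1],[[0,0,0.2],0,0.1]]';python3 -m jog '[[[0,0,0.2],0,0.1],[[0,0,0.2],0,0.1],[[0,0,0.2],0,0.1]]'
python3 - <<'E'
from h import *
tool([.5865,.2535,.2317],-92.4)
d=img("wrist"); crop(d,280,150,350,220,10,"w9.png")
E
```

```text
time: 19.3
tool_pos: [0.5898, 0.2528, 0.2181]
orientation: [[0.999, -0.042, -0.002], [-0.042, -0.999, 0.004], [-0.002, -0.004, -1.0]]
ft_force: [0.6, -0.0, -2.0]
opening: 0.215
time: 19.6
tool_pos: [0.5898, 0.2528, 0.2114]
orientation: [[0.999, -0.042, -0.002], [-0.042, -0.999, 0.004], [-0.002, -0.004, -1.0]]
ft_force: [-0.9, -1.2, -2.1]
opening: 0.218
tool cm [-0.33, -0.06, -2.03] twist -0.03 pos [0.5898 0.2528 0.2114] F [-0.9  -1.22 -2.07] M [ 0.03  0.01 -0.01] op 0.218 t 19.6
```

View pics/w9.png

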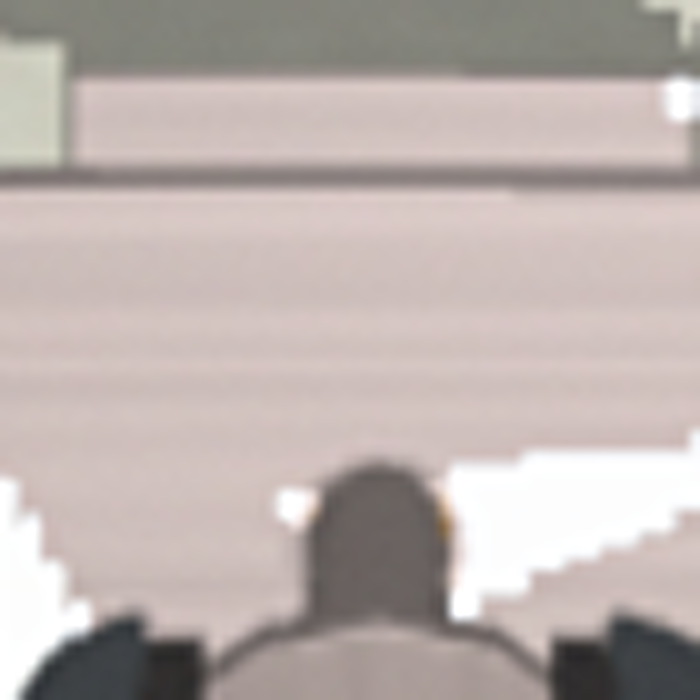

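The rod is through the upper hole, with its end hidden below the rim at crop (380,465) and no contact force. Carrying on down.

```bash
python3 -m jog '[[[0,0,0.2],0,0.1],[[0,0,0.2],0,0.1],[[0,0,0.2],0,0.1],[[0,0,0.2],0,0.1]]';python3 -m jog '[[[0,0,0.2],0,0.1],[[0,0,0.2],0,0.1],[[0,0,0.2],0,0.1],[[0,0,0.2],0,0.1]]'; python3 -m jog '[[[0,0,0.2],0,0.1],[[0,0,0.2],0,0.1],[[0,0,0.2],0,0.1],[[0,0,0.2],0,0.1]]'
```

```text
time: 20.05
tool_pos: [0.5897, 0.2528, 0.2025]
orientation: [[0.999, -0.042, -0.002], [-0.042, -0.999, 0.004], [-0.002, -0.004, -1.0]]
ft_force: [-0.0, 0.2, -1.9]
opening: 0.218
time: 20.45
tool_pos: [0.5896, 0.2528, 0.1938]
orientation: [[0.999, -0.042, -0.002], [-0.042, -0.999, 0.004], [-0.002, -0.004, -1.0]]
ft_force: [0.2, 0.1, -2.6]
opening: 0.219
time: 20.85
tool_pos: [0.5896, 0.2529, 0.1851]
orientation: [[0.999, -0.042, -0.002], [-0.042, -0.999, 0.004], [-0.003, -0.004, -1.0]]
ft_force: [0.4, -0.3, -3.4]
opening: 0.216
```

```bash
python3 -m jog '[[[0,0,0.1],0,0.1],[[0,0,0.1],0,0.1],[[0,0,0.1],0,0.1],[[0,0,0.1],0,0.1],[[0,0,0.1],0,0.1]]';python3 -m jog '[[[0,0,0.1],0,0.1],[[0,0,0.1],0,0.1],[[0,0,0.1],0,0.1]]'; python3 -m jog '[[[0,0,0.1],0,0.1],[[0,0,0.1],0,0.1],[[0,0,0.1],0,0.1]]'; python3 -m jog '[[[0,0,0.1],0,0.1],[[0,0,0.1],0,0.1]]'
```

```text
time: 21.35
tool_pos: [0.5896, 0.2529, 0.1796]
orientation: [[0.999, -0.042, -0.002], [-0.042, -0.999, 0.004], [-0.003, -0.004, -1.0]]
ft_force: [-0.0, -0.9, -3.5]
opening: 0.216
time: 21.65
tool_pos: [0.5895, 0.2529, 0.1764]
orientation: [[0.999, -0.042, -0.002], [-0.042, -0.999, 0.004], [-0.003, -0.004, -1.0]]
ft_force: [0.2, -0.6, -1.9]
opening: 0.218
time: 21.95
tool_pos: [0.5895, 0.253, 0.1731]
orientation: [[0.999, -0.042, -0.003], [-0.042, -0.999, 0.004], [-0.003, -0.004, -1.0]]
ft_force: [-0.4, -0.7, -3.2]
opening: 0.213
time: 22.15
tool_pos: [0.5895, 0.253, 0.1709]
orientation: [[0.999, -0.042, -0.003], [-0.042, -0.999, 0.004], [-0.003, -0.004, -1.0]]
ft_force: [-0.8, 0.7, -2.7]
opening: 0.215
```

```bash
python3 -m jog '[[[0,0,0.1],0,0.1],[[0,0,0.1],0,0.1]]';python3 -m jog '[[[0,0,0.1],0,0.1],[[0,0,0.1],0,0.1]]'; python3 -m jog '[[[0,0,0.1],0,0.1],[[0,0,0.1],0,0.1]]'; python3 -m jog '[[[0,0,0.1],0,0.1],[[0,0,0.1],0,0.1]]'
```

```text
time: 22.35
tool_pos: [0.5894, 0.253, 0.1687]
orientation: [[0.999, -0.042, -0.003], [-0.042, -0.999, 0.004], [-0.003, -0.004, -1.0]]
ft_force: [-0.2, 0.0, -1.8]
opening: 0.212
time: 22.55
tool_pos: [0.5894, 0.253, 0.1665]
orientation: [[0.999, -0.042, -0.003], [-0.042, -0.999, 0.004], [-0.003, -0.004, -1.0]]
ft_force: [-0.9, -0.4, -3.1]
opening: 0.216
time: 22.75
tool_pos: [0.5894, 0.253, 0.1644]
orientation: [[0.999, -0.042, -0.003], [-0.042, -0.999, 0.004], [-0.003, -0.004, -1.0]]
ft_force: [-0.9, -0.3, -2.3]
opening: 0.22
time: 22.95
tool_pos: [0.5894, 0.253, 0.1622]
orientation: [[0.999, -0.042, -0.003], [-0.042, -0.999, 0.004], [-0.003, -0.004, -1.0]]
ft_force: [-0.2, 0.0, -1.1]
opening: 0.217
```

```bash
python3 -m jog '[[[0,0,0.1],0,0.1],[[0,0,0.1],0,0.1]]';python3 -m jog '[[[0,0,0.1],0,0.1]]'; python3 -m jog '[[[0,0,0.1],0,0.1]]'; python3 -m jog '[[[0,0,0.1],0,0.1]]'
```

```text
time: 23.15
tool_pos: [0.5894, 0.253, 0.16]
orientation: [[0.999, -0.042, -0.003], [-0.042, -0.999, 0.004], [-0.003, -0.004, -1.0]]
ft_force: [0.4, -0.1, -2.3]
opening: 0.214
time: 23.25
tool_pos: [0.5893, 0.253, 0.1589]
orientation: [[0.999, -0.042, -0.003], [-0.042, -0.999, 0.004], [-0.003, -0.004, -1.0]]
ft_force: [-0.7, -1.3, -1.9]
opening: 0.218
time: 23.35
tool_pos: [0.5894, 0.253, 0.1578]
orientation: [[0.999, -0.042, -0.003], [-0.042, -0.999, 0.004], [-0.003, -0.004, -1.0]]
ft_force: [-0.2, 0.2, -2.5]
opening: 0.22
time: 23.45
tool_pos: [0.5893, 0.253, 0.1567]
orientation: [[0.999, -0.042, -0.003], [-0.042, -0.999, 0.004], [-0.003, -0.004, -1.0]]
ft_force: [-0.3, -0.7, -3.9]
opening: 0.216
```

```bash
python3 -m jog '[[[0,0,0.1],0,0.1],[[0,0,0.1],0,0.1],[[0,0,0.1],0,0.1]]';python3 -m jog '[[[0,0,0.2],0,0.1],[[0,0,0.2],0,0.1]]'; python3 -m jog '[[[0,0,0.2],0,0.1],[[0,0,0.2],0,0.1]]'; python3 -m jog '[[[0,0,0.2],0,0.1],[[0,0,0.1],0,0.1]]'
```

```text
time: 23.75
tool_pos: [0.5893, 0.253, 0.1535]
orientation: [[0.999, -0.042, -0.003], [-0.042, -0.999, 0.004], [-0.003, -0.004, -1.0]]
ft_force: [-0.7, -0.4, -2.2]
opening: 0.215
time: 23.95
tool_pos: [0.5893, 0.2531, 0.1493]
orientation: [[0.999, -0.042, -0.003], [-0.042, -0.999, 0.004], [-0.003, -0.004, -1.0]]
ft_force: [-0.9, -1.8, -2.8]
opening: 0.22
time: 24.15
tool_pos: [0.5892, 0.2531, 0.1449]
orientation: [[0.999, -0.042, -0.003], [-0.042, -0.999, 0.004], [-0.003, -0.004, -1.0]]
ft_force: [-0.3, -0.4, -2.0]
opening: 0.214
time: 24.35
tool_pos: [0.5892, 0.2531, 0.1413]
orientation: [[0.999, -0.042, -0.003], [-0.042, -0.999, 0.004], [-0.003, -0.003, -1.0]]
ft_force: [0.1, -0.2, -2.1]
opening: 0.218
```

```bash
python3 -m jog '[[[0,0,0.1],0,0.1],[[0,0,0.1],0,0.1],[[0,0,0.1],0,0.1]]';python3 -m jog '[[[0,0,0.1],0,0.1],[[0,0,0.1],0,0.1]]'; python3 -m jog '[[[0,0,0.1],0,0.1]]'; python3 -m jog '[[[0,0,0.1],0,0.1]]'
```

```text
time: 24.65
tool_pos: [0.5892, 0.2531, 0.1381]
orientation: [[0.999, -0.042, -0.003], [-0.042, -0.999, 0.004], [-0.003, -0.004, -1.0]]
ft_force: [-0.5, 0.4, -1.8]
opening: 0.219
time: 24.85
tool_pos: [0.5892, 0.2531, 0.136]
orientation: [[0.999, -0.042, -0.003], [-0.042, -0.999, 0.004], [-0.003, -0.004, -1.0]]
ft_force: [-0.9, -0.1, -2.2]
opening: 0.217
time: 24.95
tool_pos: [0.5892, 0.2531, 0.1349]
orientation: [[0.999, -0.042, -0.003], [-0.042, -0.999, 0.004], [-0.003, -0.004, -1.0]]
ft_force: [-0.6, 0.7, -2.9]
opening: 0.216
time: 25.05
tool_pos: [0.5892, 0.2531, 0.1339]
orientation: [[0.999, -0.042, -0.003], [-0.042, -0.999, 0.004], [-0.003, -0.004, -1.0]]
ft_force: [-0.6, 0.5, -2.5]
opening: 0.212
```

Nearly seated, so 0.5 mm steps from here.

```bash
python3 -m jog '[[[0,0,0.05],0,0.1],[[0,0,0.05],0,0.1]]';python3 -m jog '[[[0,0,0.05],0,0.1]]'; python3 -m jog '[[[0,0,0.05],0,0.1]]'; python3 -m jog '[[[0,0,0.05],0,0.1]]'; python3 - <<'E'
from h import *
d=img("wrist"); crop(d,260,150,380,240,6,"w10.png")
d=img("scene"); crop(d,390,170,490,270,6,"s10.png")
E
```

```text
time: 25.25
tool_pos: [0.5891, 0.2531, 0.1327]
orientation: [[0.999, -0.042, -0.003], [-0.042, -0.999, 0.004], [-0.003, -0.004, -1.0]]
ft_force: [0.1, -1.0, -2.0]
opening: 0.217
time: 25.35
tool_pos: [0.5891, 0.2531, 0.1322]
orientation: [[0.999, -0.042, -0.003], [-0.042, -0.999, 0.004], [-0.003, -0.004, -1.0]]
ft_force: [-0.8, 0.2, -2.4]
opening: 0.217
time: 25.45
tool_pos: [0.5891, 0.2531, 0.1317]
orientation: [[0.999, -0.042, -0.003], [-0.042, -0.999, 0.004], [-0.003, -0.004, -1.0]]
ft_force: [-1.2, 0.1, 2.1]
opening: 0.215
time: 25.55
tool_pos: [0.5891, 0.2531, 0.1317]
orientation: [[0.999, -0.042, -0.003], [-0.042, -0.999, 0.004], [-0.003, -0.004, -1.0]]
ft_force: [-1.2, -0.3, 2.7]
opening: 0.218
```

View pics/s10.png

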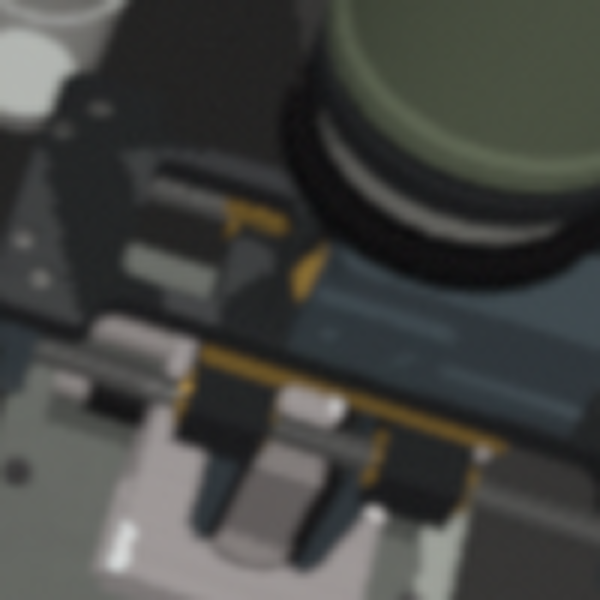

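View pics/w10.png

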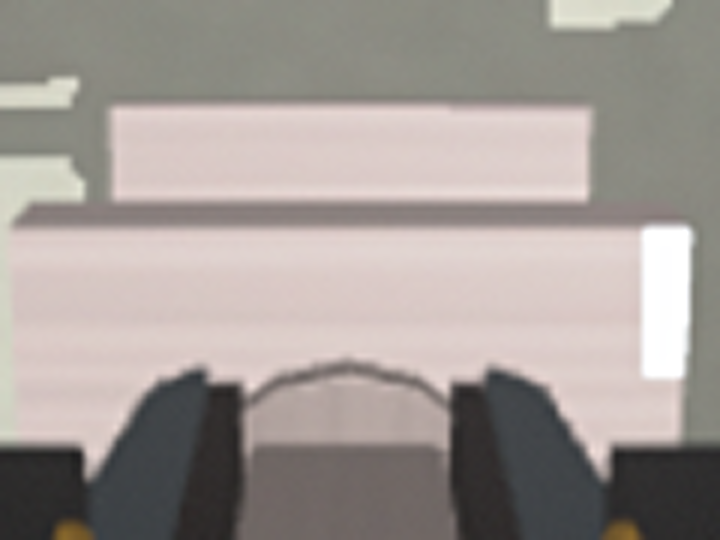

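The force jumped by about 5 N at TCP z = 0.1317, which is exactly the expected seated height. The wrist view shows the collar flush on the plate, its rim at crop (347,362). One more light press, then release.

```bash
python3 -m jog '[[[0,0,0.05],0,0.1]]'; python3 -m jog '[[[0,0,0],0,0.2],[[0,0,0],0,0.2]]' 4; python3 -m jog '[[[0,0,0],0,0.3],[[0,0,0],0,0.45],[[0,0,0],0,0.45],[[0,0,0],0,0.45],[[0,0,0],0,0.45]]'
python3 - <<'E'
from h import *
tool([.5865,.2535,.2317],-92.4)
d=img("wrist"); crop(d,260,150,380,240,6,"w11.png")
E
```

```text
time: 25.75
tool_pos: [0.5891, 0.2532, 0.1317]
orientation: [[0.999, -0.042, -0.002], [-0.042, -0.999, 0.004], [-0.003, -0.004, -1.0]]
ft_force: [-1.8, -1.1, 1.8]
opening: 0.217
time: 25.95
tool_pos: [0.5892, 0.2532, 0.1317]
orientation: [[0.999, -0.042, -0.002], [-0.042, -0.999, 0.004], [-0.002, -0.004, -1.0]]
ft_force: [-1.1, -0.5, 0.1]
opening: 0.217
time: 26.45
tool_pos: [0.591, 0.2537, 0.1323]
orientation: [[0.999, -0.042, 0.002], [-0.042, -0.999, 0.005], [0.002, -0.006, -1.0]]
ft_force: [0.4, -0.8, -0.5]
opening: 0.448
tool cm [-0.43, -0.02, -9.94] twist -0.03 pos [0.591  0.2537 0.1323] F [ 0.43 -0.82 -0.46] M [ 0.05  0.09 -0.07] op 0.448 t 26.45
```

View pics/w11.png

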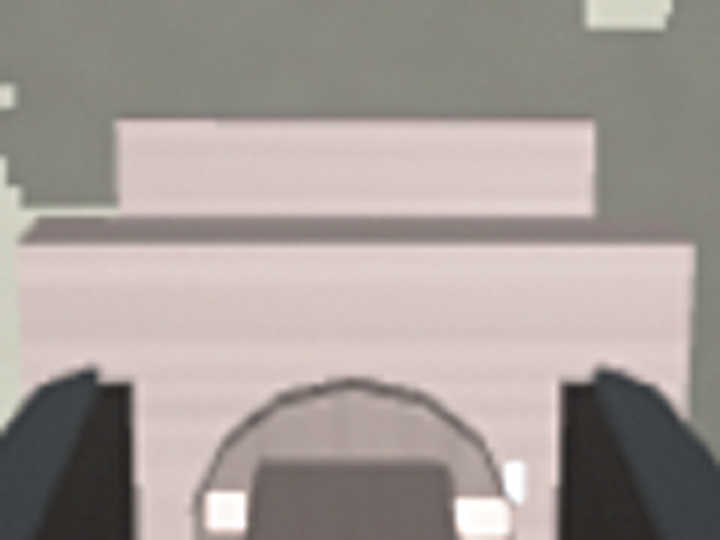

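Released, with clear gaps on both sides of the grip. Retreating straight up.

```bash
python3 -m jog '[[[0,0,-0.5],0,0.45],[[0,0,-1],0,0.45],[[0,0,-1.5],0,0.45],[[0,0,-2],0,0.45],[[0,0,-2],0,0.45],[[0,0,-2],0,0.45],[[0,0,-2],0,0.45],[[-3,0,0],0,0.45],[[-3,0,0],0,0.45],[[-3,0,0],0,0.45],[[-3,0,0],0,0.45],[[0,0,0],0,0.45],[[0,0,0],0,0.45],[[0,0,0],0,0.45]]'
python3 - <<'E'
from h import *
d=img("scene","s12f.png"); crop(d,370,180,490,300,5,"s12.png")
d=img("top","t12f.png"); crop(d,180,150,280,250,5,"t12.png")
d=img("wrist","w12.png")
E
```

```text
time: 27.9
tool_pos: [0.47, 0.2589, 0.2578]
orientation: [[0.999, -0.043, 0.017], [-0.043, -0.999, 0.012], [0.016, -0.013, -1.0]]
ft_force: [0.1, 0.5, 0.1]
opening: 0.449
```

View pics/s12.png

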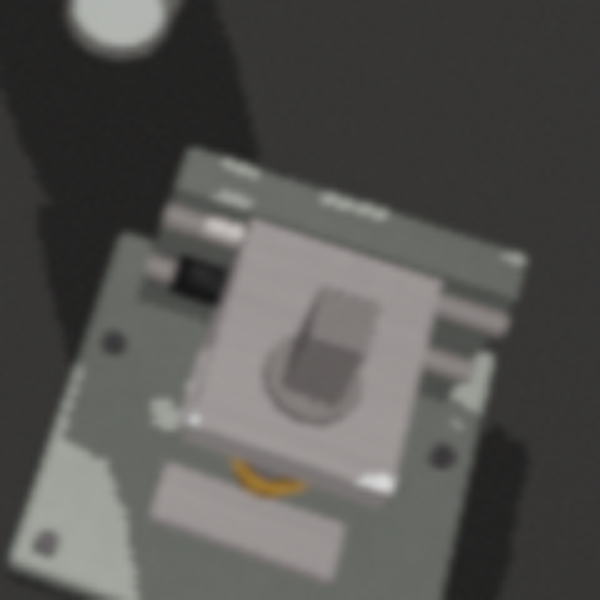

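View pics/s12f.png

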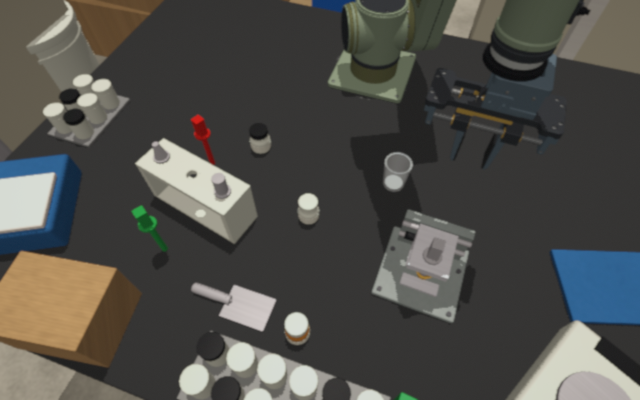

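View pics/w12.png

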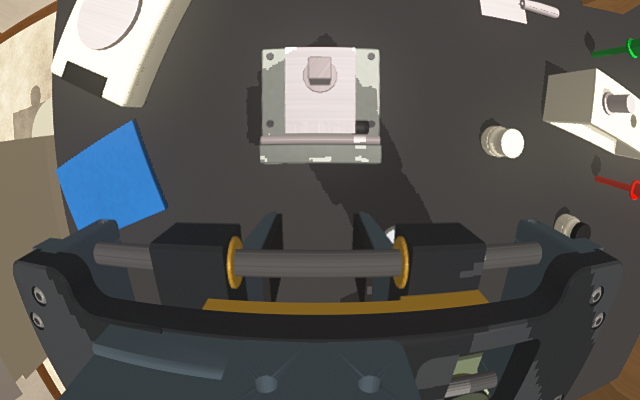

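Everything else looks undisturbed. The collar is on the plate and the spindle is upright in the scene crop at (310,370). The wrist camera agrees, with the grip at (320,70). To check "fully home", I'll touch the grip's top lightly with closed fingers. It should make contact at TCP z of about 0.166.

```bash
python3 -m jog '[[[3,0,-0.3],0,0],[[3,0,0],0,0],[[3,0,0],0,0],[[2,0,0],0,0],[[0,0,0],0,0],[[0,0,0],0,0],[[0,0,0],0,0]]'
python3 - <<'E'
from h import *
tool([.5888,.2531,.170],-92.4); print(ctrl.sense()["orientation"][:,2])
E
```

```text
time: 28.75
tool_pos: [0.586, 0.2526, 0.2581]
orientation: [[0.999, -0.046, 0.01], [-0.046, -0.999, 0.01], [0.01, -0.01, -1.0]]
ft_force: [-0.2, 0.7, 1.0]
opening: 0.004
tool cm [0.2, 0.03, 8.81] twist -0.25 pos [0.586  0.2526 0.2581] F [-0.24  0.65  1.01] M [-0.02  0.03 -0.03] op 0.004 t 28.75
[ 0.01017923  0.00980494 -0.99990012]
```

```bash
python3 -m jog '[[[0.1,0,1],0,0],[[0,0,1],0,0],[[0,0,1],0,0],[[0,0,1],0,0],[[0,0,1],0,0],[[0,0,1],0,0],[[0,0,0.5],0,0],[[0,0,0.3],0,0],[[0,0,0],0,0],[[0,0,0],0,0]]'
python3 - <<'E'
from h import *
tool([.5888,.2531,.166],-92.4); print(ctrl.sense()["orientation"][:,2])
E
```

```text
time: 29.75
tool_pos: [0.5843, 0.2535, 0.1836]
orientation: [[0.999, -0.044, 0.007], [-0.044, -0.999, 0.009], [0.007, -0.009, -1.0]]
ft_force: [0.1, 0.1, 0.8]
opening: 0.005
tool cm [0.44, 0.04, 1.76] twist -0.14 pos [0.5843 0.2535 0.1836] F [0.09 0.06 0.77] M [ 0.02  0.06 -0.03] op 0.005 t 29.75
[ 0.00740436  0.00905409 -0.9999316 ]
```

```bash
python3 -m jog '[[[0.35,0,0.4],0,0],[[0,0,0.4],0,0],[[0,0,0.3],0,0],[[0,0,0],0,0],[[0,0,0],0,0]]'; python3 -m jog '[[[0,0,0.1],0,0],[[0,0,0.1],0,0]]'; python3 -m jog '[[[0,0,0.1],0,0]]'
```

```text
time: 30.25
tool_pos: [0.589, 0.2537, 0.1729]
orientation: [[0.999, -0.045, 0.01], [-0.045, -0.999, 0.01], [0.009, -0.01, -1.0]]
ft_force: [-0.9, -0.8, -0.7]
opening: 0.011
time: 30.45
tool_pos: [0.5892, 0.2537, 0.1711]
orientation: [[0.999, -0.044, 0.01], [-0.045, -0.999, 0.01], [0.01, -0.011, -1.0]]
ft_force: [0.4, -0.6, -0.5]
opening: 0.002
time: 30.55
tool_pos: [0.5892, 0.2538, 0.17]
orientation: [[0.999, -0.044, 0.01], [-0.045, -0.999, 0.01], [0.01, -0.011, -1.0]]
ft_force: [-0.1, -0.1, 0.5]
opening: 0.006
```

```bash
python3 -m jog '[[[0,0,0.1],0,0],[[0,0,0.1],0,0]]'; for i in 1; do python3 -m jog '[[[0,0,0.05],0,0]]'; done; python3 -m jog '[[[0,0,0.05],0,0]]'; python3 -m jog '[[[0,0,0.05],0,0]]'
```

```text
time: 30.75
tool_pos: [0.5892, 0.2539, 0.168]
orientation: [[0.999, -0.044, 0.011], [-0.044, -0.999, 0.01], [0.01, -0.011, -1.0]]
ft_force: [-0.1, -0.0, 0.1]
opening: 0.006
time: 30.85
tool_pos: [0.5892, 0.2539, 0.1673]
orientation: [[0.999, -0.044, 0.01], [-0.045, -0.999, 0.01], [0.01, -0.011, -1.0]]
ft_force: [0.1, 0.2, -0.6]
opening: 0.006
time: 30.95
tool_pos: [0.5892, 0.2539, 0.1668]
orientation: [[0.999, -0.044, 0.01], [-0.045, -0.999, 0.01], [0.01, -0.011, -1.0]]
ft_force: [-0.2, 0.0, 0.2]
opening: 0.005
time: 31.05
tool_pos: [0.5892, 0.2539, 0.1664]
orientation: [[0.999, -0.044, 0.01], [-0.045, -0.999, 0.01], [0.01, -0.011, -1.0]]
ft_force: [-0.6, -0.9, 3.3]
opening: 0.005
```

Contact comes at z = 0.1664, where 0.166 was expected with about 0.1 to 0.2 mm from tilt. One slightly firmer press will show whether it gives.

```bash
python3 -m jog '[[[0,0,0.08],0,0]]'; python3 -m jog '[[[0,0,0.12],0,0]]'; python3 -m jog '[[[0,0,0.12],0,0]]'
```

```text
time: 31.15
tool_pos: [0.5892, 0.2539, 0.1663]
orientation: [[0.999, -0.044, 0.011], [-0.045, -0.999, 0.01], [0.01, -0.011, -1.0]]
ft_force: [-1.9, -0.9, 6.7]
opening: 0.009
time: 31.25
tool_pos: [0.5892, 0.2539, 0.1663]
orientation: [[0.999, -0.044, 0.012], [-0.045, -0.999, 0.011], [0.011, -0.011, -1.0]]
ft_force: [-2.2, -0.8, 8.2]
opening: 0.009
time: 31.35
tool_pos: [0.5892, 0.2539, 0.1664]
orientation: [[0.999, -0.044, 0.012], [-0.044, -0.999, 0.011], [0.012, -0.012, -1.0]]
ft_force: [-1.5, 0.2, 6.2]
opening: 0.007
```

It holds firm at 0.1663 under about 8 N, so it is seated hard. Retreating.

```bash
python3 -m jog '[[[0,0,-0.5],0,0],[[0,0,-1],0,0],[[0,0,-2],0,0],[[0,0,-2],0,0],[[0,0,-2],0,0],[[-3,0,0],0,0],[[-3,0,0],0,0],[[-3,0,0],0,0],[[-2,0,0],0,0],[[0,0,0],0,0],[[0,0,0],0,0],[[0,0,0],0,0]]'
python3 - <<'E'
from h import *
d=img("scene"); crop(d,370,180,490,300,5,"s13.png"); img("top","t13.png")
E
```

```text
time: 32.55
tool_pos: [0.4784, 0.2588, 0.2488]
orientation: [[0.999, -0.045, 0.022], [-0.046, -0.999, 0.015], [0.021, -0.016, -1.0]]
ft_force: [0.2, 0.3, 0.3]
opening: 0.008
```

View pics/s13.png

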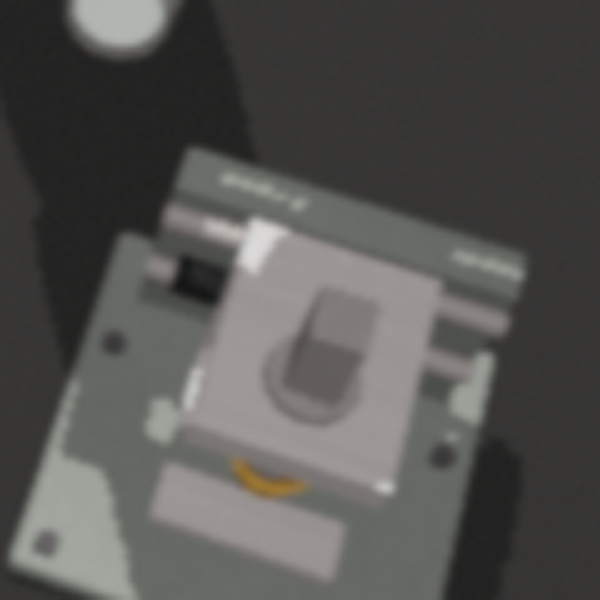

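View pics/t13.png

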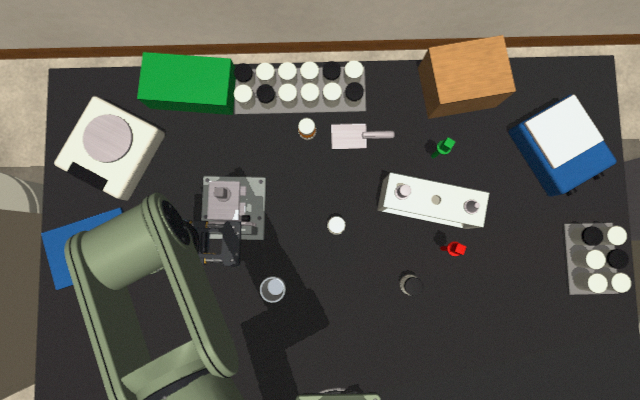

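The spindle is unchanged and seated at crop (310,370). The bystanders, the other two spindles and the look-alikes are all where they were in the top view. The robot is clear of everything.

```bash
python3 -c "
from cell import ctrl
print(ctrl.job_done(), ctrl.sense()['time'])"
```

```text
the job is handed in; nothing more can be done
the job is handed in; nothing more can be done
```

I took the square-grip spindle from the rack's middle hole and lowered it through the upper plate and the brass bush in small steps. I released it once the collar was seated and handed the job in at about 32.6 s.

- **Bracket position:** the cameras placed the hole near the middle of the rail. The rod entered the hole and bush with almost no contact force, so no searching slide was needed. The wrist and scene views disagreed by up to about 2.5 mm along stand x; going roughly midway worked.
- **Seating:** contact came at the expected tool height, 0.1317 m, with about 5 N.
- **Touch on the grip's top:** contact was at 0.1664 m, with 0.166 m expected. It did not give under about 8 N.
- **Tilt:** the tool tilted by up to about 2.7° during the transfer. I brought it back to about 0.2° before insertion.
- **Final pictures:** the spindle stands upright with its collar on the plate and the gripper clear of everything. The other spindles, jars, beaker, spatula and look-alikes show no visible movement. The bush and the rod's end below the plate could not be seen directly; that they are right is inferred from the depth reached and the lack of resistance.

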